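# Clear the gauge and check a chocolate bar's thickness

### The arm

A 6-joint arm with a two-finger parallel gripper is mounted at the origin on the work surface. World frame = base frame: x ahead of the robot, y to its left, z up, the work surface at z = 0. Lengths are in m, angles in rad, forces in N, time in s.
With the tool pointing down it reaches from about 0.375 to 0.925 m from the base axis. Payload 5.7 kg.
Tool frame: the origin (TCP) lies on the centre line of the jaws, within the pads' length; the fingertips stand 22 mm ahead of it and the grasp point (between the pads) lies 3 mm ahead of it; z points along the fingers, y is the line along which they close (so a half turn about z gives the same grasp; the last joint's range is limited). The gripper opens to 85 mm and grips with 20 to 120 N. Pads are 22 mm wide; open, the fingers measure 114 mm over their backs; the gripper's body (76 mm by 85 mm) begins 54 mm behind the grasp point. The pads swing forward as they close: fully open they stand 13 mm farther back than shut.
Start: joints at [-1.263, 0.359, 1.51, -0, 1.272, -0.115], TCP at [0.246, -0.547, 0.253] pointing down, gripper open.
Joint ranges: [-2.97, 2.97], [-1.01, 2.36], [0.21, 2.38], [-0.96, 4.11], [0.2, 2.71], [-2.98, 2.98]. Speed limits (rad/s): [2.39, 2.39, 3.14, 3.14, 3.14, 3.14].

### API

Orientations are given as a rotation vector (axis times angle).
In Python, from cell import manip gives the robot as it stands.
- The arm moves only by the tool arm_command, never from a script. Its argument "commands" is one flat list of numbers, 6 for each row, row after row: the shift along the tool's x, y, z each as a share of 200 mm, from -1 to 1, then the turn, a rotation vector about the tool's x, y, z each as a share of 120 degrees, from -1 to 1. A call has 1 to 8 rows; each row is the pose to reach, as a shift and turn from the pose commanded when the call began, along the tool's axes at that moment; what a row does not reach only later rows make up. A row lasts 1/8 s, in which the tool goes at most 62.5 mm and 10.7 degrees, less where a joint would pass 70% of its speed; a pose out of reach is approached as far as the arm can. A call with a number of a shift or a turn outside -1 to 1 is refused whole. A call with a gripper value outside its range is refused whole. "fingers" is the opening, from 0 (shut) to 1 (fully open), set as the call begins (left out, the last holds). The fingers move at their own pace and stop on an object; "newtons" is the grip in N (left out, the last holds). Time passes only in rows, so rows that repeat a pose let the fingers close. It gives the time, the measured TCP pose, the force, the opening and the grip force at its end, in the units of the state.
- manip.read_state(): the state, without advancing time (a new reading comes with each control period).
- manip.capture(name): name is "side" or "top"; returns a dict with "color" (480x640x3 uint8, red, green, blue), "vertical_fov" (degrees; the focal length in pixels is half the picture's height over the tangent of half this angle, whatever the lens; pixels are square), "cx", "cy" (the principal point, pixels), "R" (3x3) and "t" (3): a world point X has camera coordinates R X + t. Camera axes: x right, y down, z forward; pixel columns grow to the right and rows downward; lengths in m; the calibration is good to about 2 mm. A picture is of the moment at which its call begins. There is no depth.
- manip.hand_in(): hands the job in; it is judged then, once.
Trained networks look in the newest picture that a camera, given by its name, has taken for a name from the list of things; names that differ only in an ending like _2 or _b are one class to them, and where a whole thing is asked for, a point or a joint stands for the part that bears it (a point fixed in the world has none). Each returns a list of dicts, best first, with "score" (0 to 1); they miss things now and then, are a little off and sometimes report something else, mostly with a low value. They report only what shows in the picture. A call takes as long as a camera call. They do not tell look-alikes from the thing itself.
- manip.find_in(name, camera): "bbox" ([left, top, right, bottom] in pixels, round what is visible of it).
The state is a dict: "t": time; "joints": joint angles; "joint_vel": joint speeds; "tau": joint torques, N m; "eef_pos": TCP position; "tcp_rot": TCP orientation; "force": force on the tool from outside, world axes, zero at the start; "wrist_torque": the same for the moment, N m; "finger_gap": opening from 0.0 (shut) to 1.0 (fully open); "grasp_force": force on a finger pad.
Only numpy, scipy, OpenCV 4.12 (cv2) and the standard library are available. Lean on these libraries where they do the work, as an engineer would, in place of code of your own. Each camera call takes 0.05 s, during which the arm holds its last target. There are 200 camera calls.

### The job

Somebody left a small tin under the foot of the thickness gauge: lift it out, keeping it upright, and stand it in the steel tray. Then lay the long chocolate bar flat on the gauge's bed, lengthwise front to back and centred under the foot, and let go of it; then gently press the gauge's knob down until the foot rests on the bar, keep it there for a second, and let the foot rise again. Leave the bar there, handle it without hard knocks, and do not disturb anything else.

Things in the scene. Friction and masses are not known exactly. Their poses are not given: they have to be found in the camera images.
- gauge: fixed steel thickness gauge. Origin: underside of its bed, below the foot's axis; x from its open front to its column; the front is turned to the robot's right. Bed 12 mm thick, x -75 to +95, y -55 to +55 mm. Column 24 x 50 mm at x = +69 to +93. From its top a head (y +-22 mm) overhangs forward to x = -22, its underside 142 and top 167 mm above the origin
- foot: the gauge's round foot, 18 mm diameter and 10 mm thick, steel, on a vertical stem through the head. Origin: centre of its lower face, 117 mm above the gauge's origin (105 mm above the bed) when up
- plunger (a joint): travel of the sprung stem, foot and knob, m: 0 = up (where its spring returns it), grows downward to 0.100 at its stop; 0.085 when the foot rests on the bar lying flat on the bed. The spring takes about 2 to 5 N
- knob_top (a point): centre of the top of the black knob (34 mm diameter, 16 mm thick) on the stem's upper end; 285 mm above the gauge's origin when up
- tin: small round closed metal tin, 44 mm diameter, 42 mm tall, 0.12 kg, standing on the gauge's bed. Origin: centre of its underside, z along its axis
- bar: the long dark chocolate bar, 110 (x) x 34 (y) x 20 (z) mm, about 0.085 kg, lying flat on the wooden board. Origin: centre of its underside, x along its length
- tray: fixed open steel tray, outside 160 (x) x 220 (y) x 22 mm tall, walls and floor 4 mm thick. Origin: centre of its underside. The amber jar stands in it too
- board: fixed wooden board 150 (x) x 200 (y) x 15 mm. Origin: centre of its underside. On the table's left or right, the tray on the other side
- slab: bystander: short dark chocolate slab, 60 (x) x 44 (y) x 16 mm, on the board beside the bar. Origin: centre of its underside
- jar: bystander: small amber glass jar, 42 mm diameter, 50 mm tall, standing in the tray. Origin: centre of its underside
- spice: bystander: spice jar, 40 mm diameter, 75 mm tall, close to the gauge's side nearer the robot. Origin: centre of its underside
- salt: bystander: white salt shaker, 42 mm diameter, 78 mm tall, close to the gauge's far side. Origin: centre of its underside
- spoon: bystander: steel spoon 180 mm long, lying crosswise on the table between robot and gauge. Origin: underside, near its middle; x along its length
- mug: bystander: white mug, 80 mm diameter, 90 mm tall, beyond the work. Origin: centre of its underside
- oil: bystander: green oil bottle, 60 mm diameter, 230 mm tall, far right, beyond the work. Origin: centre of its underside
- bowl: bystander: white bowl, 120 mm diameter, 50 mm tall, beyond the gauge. Origin: centre of its underside
Mind the look-alikes: they are no part of the job. Leave any red or yellow look-alike of the bar alone. What is shaped like the tin but blue is not meant.

How it is judged:
By the outcome, as a careful person would: the job done as asked, in the order asked, and still so for the second after the job is handed in, with the robot touching nothing.
It also fails if it takes over 72 s, if anything falls off the work surface, if the arm or the gripper's body presses on something with over 40 N, if the wrist force passes 120 N, or if a joint passes its speed limit or range.

## Working session

There is one attempt and no reset: what is moved stays moved. The work goes in short steps, Python scripts to look and compute and a tool call to move; the robot and the scene stay as the last step left them, time stands still between calls to the robot, and variables do not carry over. Pictures are saved under pics/ and viewed, at most 10 in all, crops included, and the job is handed in when it is done.

Besides the shell and the picture viewer there is one more tool, called after "Call:" by a JSON object that holds its "fn" and its "kwargs". arm_command: Moves the arm, as the interface text tells. Its arguments: {"type":"object","properties":{"commands":{"type":"array","items":{"type":"number"}},"fingers":{"type":"number"},"newtons":{"type":"number"}},"required":["commands"]}

```bash
ls; mkdir -p pics
python3 - <<'E'
from cell import manip
import cv2,numpy as np
for n in ("side","top"):
    c=manip.capture(n); cv2.imwrite(f"pics/{n}0.png",c["color"][:,:,::-1])
    print(n,c["vertical_fov"],c["cx"],c["cy"],np.round(c["R"],4).tolist(),np.round(c["t"],4).tolist())
    for k in "gauge foot plunger knob_top tin bar tray board slab jar spice salt spoon mug oil bowl".split():
        print(k,[(np.round(d["bbox"]).astype(int).tolist(),round(d["score"],2)) for d in manip.find_in(k,n)][:4])
s=manip.read_state();print(s)
E
```

```text
pics
side 43.62803393625315 327.90845214748583 239.4639209057225 [[-0.7739, -0.6331, -0.012], [-0.4365, 0.5471, -0.7142], [0.4587, -0.5475, -0.6998]] [0.4815, 0.3593, 1.268]
gauge [([307, 181, 381, 299], 0.85)]
foot [([346, 186, 356, 244], 0.83)]
plunger [([343, 184, 357, 241], 0.88), ([258, 348, 297, 400], 0.62)]
knob_top [([342, 183, 358, 246], 0.53)]
tin [([279, 230, 295, 255], 0.86), ([342, 250, 355, 274], 0.78)]
bar [([250, 283, 285, 321], 0.97), ([260, 353, 295, 398], 0.86), ([200, 412, 236, 467], 0.55), ([342, 184, 358, 244], 0.41)]
tray [([398, 203, 477, 273], 0.98), ([343, 185, 356, 244], 0.53)]
board [([243, 343, 355, 440], 0.71)]
slab [([305, 375, 342, 409], 0.73)]
jar [([446, 214, 457, 234], 0.6)]
spice [([340, 286, 358, 315], 0.89), ([401, 119, 423, 193], 0.54), ([331, 185, 376, 214], 0.54)]
salt [([306, 182, 380, 298], 0.33)]
spoon [([379, 292, 437, 341], 0.55)]
mug [([172, 299, 225, 351], 0.71), ([331, 184, 375, 216], 0.7)]
oil [([400, 119, 423, 192], 0.79), ([339, 183, 358, 243], 0.21)]
bowl [([335, 186, 377, 216], 0.66)]
top 54.652689403806235 319.0811712000357 245.9
[... 850 characters left out ...]
8)]
{'t': 1.7, 'joints': array([-1.26310341e+00,  3.58820803e-01,  1.51037206e+00,  1.03899672e-05,
        1.27248032e+00, -1.15075530e-01]), 'joint_vel': array([ 5.70465006e-04, -9.38942206e-05, -2.62220587e-04, -1.76852881e-03,
        6.11190932e-04, -1.34283154e-03]), 'tau': array([ 6.25180674e-04, -5.27578747e+01, -2.79039359e+01, -1.44250084e-04,
        1.74952300e-03,  3.56779097e-06]), 'eef_pos': array([ 0.24618009, -0.54716477,  0.25326503]), 'tcp_rot': array([-3.07158697e+00, -6.59126884e-01, -3.36300588e-06]), 'force': array([0.0883654 , 0.89708177, 0.32642235]), 'wrist_torque': array([ 0.01482283, -0.05278717, -0.02984545]), 'grasp_force': 0.0, 'finger_gap': 1.0023496300604169}
```

Run:
```python
import cv2,numpy as np
a=cv2.imread("pics/top0.png")[140:360,100:560]
cv2.imwrite("pics/topc.png",cv2.resize(a,None,fx=1.73,fy=1.73,interpolation=3))
a=cv2.imread("pics/side0.png")[110:480,190:500]
cv2.imwrite("pics/sidec.png",cv2.resize(a,None,fx=1.6,fy=1.6,interpolation=3))
```

```text
(no output)
```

View pics/topc.png

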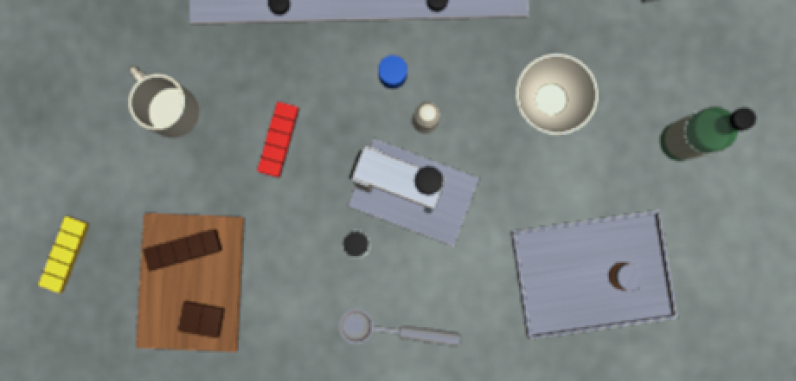

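View pics/sidec.png

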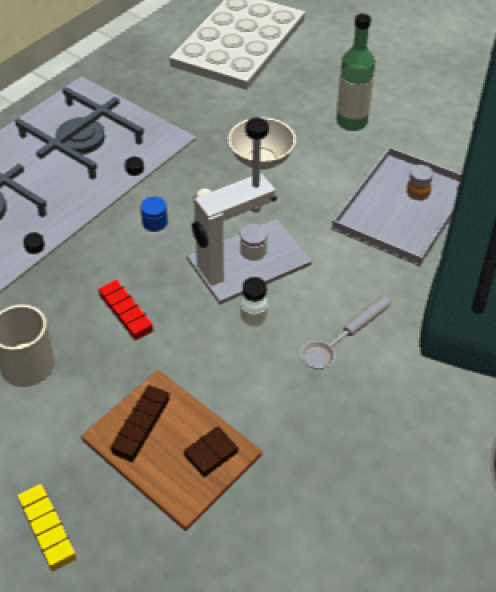

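The top view shows three tin/bar candidates of each kind. The tins are silver under the foot (side px 348,262) and blue (side 287,242). The silver one fits, because it is not blue and stands on the bed. The bars are dark on the board (top 208,285), red (260,218) and yellow (138,288). The dark long one fits, and the slab at (218,324) is shorter. I'll confirm this in one enlarged crop.

Run:
```python
import cv2,numpy as np
t=cv2.imread("pics/top0.png");s=cv2.imread("pics/side0.png")
def cr(im,x0,y0,w,h,f):
    return cv2.resize(im[y0:y0+h,x0:x0+w],None,fx=f,fy=f,interpolation=cv2.INTER_CUBIC)
A=cr(t,295,210,90,75,4.4)   # 396x330
B=cr(s,300,175,90,135,4.4)  # 396x594
C=cr(t,175,255,75,59,4.4*1.2) # 396x
C=cv2.resize(C,(396,264))
L=np.vstack([A,C]); 
cv2.imwrite("pics/zoom.png",np.hstack([L,B[:594]]))
```

```text
(no output)
```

View pics/zoom.png

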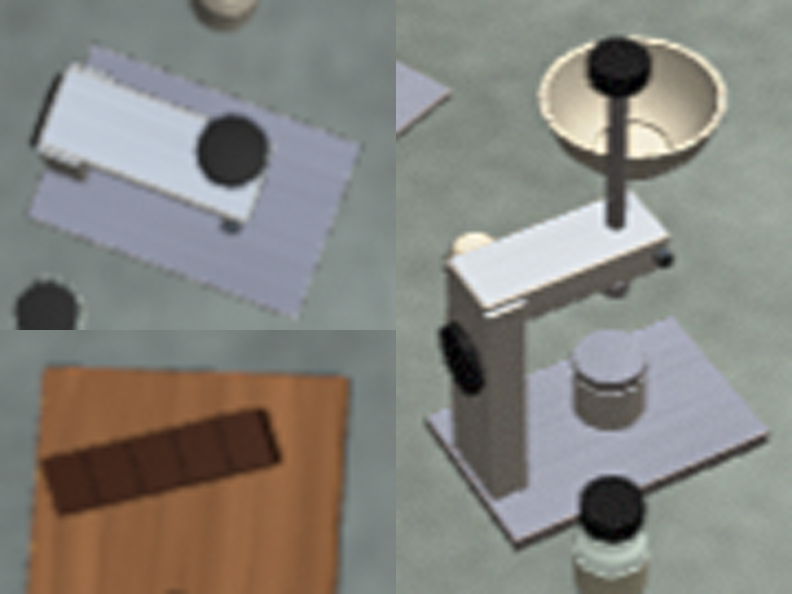

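The crop confirms it. The silver tin stands on the bed (side px ~348,257) and the dark five-segment bar lies on the board (top px ~208,285). Next I fit the poses.

```bash
cat > h.py <<'E'
import numpy as np,cv2
from scipy.optimize import least_squares
from cell import manip
def cam(c):
    f=240/np.tan(np.radians(c["vertical_fov"])/2); return f,c["cx"],c["cy"],np.array(c["R"]),np.array(c["t"])
def proj(k,X):
    f,cx,cy,R,t=k; p=np.atleast_2d(X)@R.T+t; return np.c_[cx+f*p[:,0]/p[:,2],cy+f*p[:,1]/p[:,2]]
def at(k,u,z):
    f,cx,cy,R,t=k; d=R.T@np.array([(u[0]-cx)/f,(u[1]-cy)/f,1]); o=-R.T@t; return o+d*(z-o[2])/d[2]
def T(p,L,z0=0):
    c,s=np.cos(p[2]),np.sin(p[2]); L=np.array(L,float); return np.c_[p[0]+c*L[:,0]-s*L[:,1],p[1]+s*L[:,0]+c*L[:,1],L[:,2]+z0]
def fit(obs,p0,z0=0):
    fn=lambda p:np.concatenate([(proj(k,T(p,L,z0))-np.array(U)).ravel() for k,L,U in obs])
    r=least_squares(fn,p0,loss="soft_l1"); return r.x,fn(r.x).reshape(-1,2)
def down(p,yaw): pass
E
python3 - <<'E'
from h import *
c={n:manip.capture(n) for n in("top","side")};K={n:cam(c[n]) for n in c}
pt=lambda x,y:((x+.5)/4.4-.5+295,(y+.5)/4.4-.5+210)
ps=lambda x,y:((x-396+.5)/4.4-.5+300,(y+.5)/4.4-.5+175)
bed=[[95,-55,12],[-75,-55,12],[-75,55,12],[95,55,12]]; bed=np.array(bed)/1e3
kn=[[0,0,.285]]
ot=(K["top"],np.r_[bed,kn],[pt(92,45),pt(360,145),pt(300,318),pt(30,217),pt(233,150)])
head=np.array([[93,22,167],[93,-22,167],[-22,22,167]])/1e3
os=(K["side"],np.r_[bed,kn,head],[ps(428,423),ps(672,318),ps(768,435),ps(517,541),ps(618,62),ps(488,308),ps(450,262),ps(668,235)])
for o in([ot],[os],[ot,os]):
    p,r=fit(o,[.6,-.05,1.3]);print("gauge",np.round(p,4),np.round(r,1).tolist())
G=p
print("tin side",at(K["side"],ps(609,358),.054), "foot",at(K["side"],ps(618,292),.117))
# bar & slab & tray in both
for n in c:
    im=c[n]["color"].astype(int); hsv=cv2.cvtColor(c[n]["color"],cv2.COLOR_RGB2HSV)
    m=((im.max(2)<85)&(im[:,:,0]-im[:,:,2]>8)).astype(np.uint8)
    nn,l,st,ce=cv2.connectedComponentsWithStats(m)
    for i in range(1,nn):
        if st[i,4]>150: print(n,st[i].tolist(),cv2.minAreaRect(np.argwhere(l==i)[:,::-1].astype(np.float32)),ce[i])
for nm,b,z in (("jar",[452,292,473,308],.025),("spice",[298,272,316,289],.07),("salt",[338,198,355,216],.07)):
    print(nm,at(K["top"],((b[0]+b[2])/2,(b[1]+b[3])/2),z))
for u in((396.5,274),(480.5,262),(489.5,323),(405,334)): print("tray",at(K["top"],u,.022))
E
```

```text
gauge [ 0.5802 -0.037   1.1979] [[-0.0, -0.2], [0.6, -0.4], [-0.2, 0.2], [-0.7, 0.3], [0.2, 0.1]]
gauge [ 0.5802 -0.0342  1.1979] [[-0.6, -0.8], [0.1, -0.3], [0.8, -0.5], [-0.0, 0.9], [0.3, -0.7], [-0.5, 0.9], [-0.8, -0.1], [0.9, 0.4]]
gauge [ 0.5805 -0.0356  1.1972] [[-0.5, -0.3], [0.1, -0.5], [-0.8, 0.1], [-1.2, 0.2], [-0.4, 0.0], [-0.3, -1.2], [0.3, -0.6], [1.1, -0.9], [0.3, 0.5], [0.6, -1.1], [-0.2, 0.5], [-0.5, -0.5], [1.2, 0.0]]
tin side [ 0.58821727 -0.04027004  0.054     ] foot [ 0.57890239 -0.03529194  0.117     ]
top [75, 97, 33, 30, 466] ((93.54229736328125, 114.58846282958984), (28.767501831054688, 23.41744613647461), 37.87498474121094) [ 94.81974249 114.91630901]
top [485, 208, 20, 24, 201] ((492.8683776855469, 221.2168426513672), (22.472206115722656, 15.263300895690918), 69.14553833007812) [492.17910448 221.3681592 ]
top [183, 273, 45, 23, 569] ((205.01292419433594, 284.04461669921875), (13.166036605834961, 43.99005126953125), 73.81079864501953) [205.09666081 284.00175747]
top [203, 314, 27, 21, 417] ((216.13462829589844, 324.326904296875), (23.926166534423828, 17.45433
[... 760 characters left out ...]
761940002441406, 49.92143249511719), 30.068584442138672) [277.18424396 374.41168996]
side [305, 377, 34, 31, 569] ((321.1538391113281, 391.7692565917969), (21.40021514892578, 28.767501831054688), 52.12501525878906) [321.27240773 391.87170475]
side [241, 384, 112, 57, 163] ((294.25140380859375, 413.9595947265625), (111.4495620727539, 50.121341705322266), 5.147884368896484) [291.01840491 413.96932515]
jar [ 0.45181155 -0.33742154  0.025     ]
spice [0.50843462 0.05405722 0.07      ]
salt [ 0.68837717 -0.04697418  0.07      ]
tray [ 0.52069893 -0.17305507  0.022     ]
tray [ 0.54725395 -0.38805923  0.022     ]
tray [ 0.39263758 -0.40395942  0.022     ]
tray [ 0.36882845 -0.18985438  0.022     ]
```

```bash
cat >> h.py <<'E'
from scipy.spatial.transform import Rotation as Ro
from scipy.optimize import minimize
G=np.array([.5803,-.0356,1.1979])
def R_tool(yaw,a):
    "tool z: heading yaw, a deg below horizontal; y = heading turned -90 deg"
    a=np.radians(a);z=np.array([np.cos(a)*np.cos(yaw),np.cos(a)*np.sin(yaw),-np.sin(a)])
    y=np.array([np.sin(yaw),-np.cos(yaw),0]);return np.c_[np.cross(y,z),y,z]
def plan(p,R,ahead=.003,start=None):
    "p: world position of the point 'ahead' of the TCP"
    s=manip.read_state();P,Q=(s["eef_pos"],Ro.from_rotvec(s["tcp_rot"]).as_matrix()) if start is None else start
    tcp=np.array(p)-R[:,2]*ahead; d=Q.T@(tcp-P); w=Ro.from_matrix(Q.T@R).as_rotvec()
    print("cmd",np.round(np.r_[d/.2,w/np.radians(120)],3).tolist(),"rows>=",round(np.linalg.norm(d)/.0625,1),round(np.degrees(np.linalg.norm(w))/10.7,1),"tcp",np.round(tcp,3))
    return tcp,R
def g(x,y,z): return T(G,[[x,y,z]])[0]
def st():
    s=manip.read_state();print("t",round(s["t"],2),"tcp",np.round(s["eef_pos"],4),"rv",np.round(s["tcp_rot"],3),"j",np.round(s["joints"],2),"F",np.round(s["force"],1),"gap",round(s["finger_gap"],3),round(s["grasp_force"],1))
E
python3 - <<'E'
from h import *
c={n:manip.capture(n) for n in("top","side")};K={n:cam(c[n]) for n in c}
def mask(n,b):
    im=c[n]["color"].astype(int);m=((im.max(2)<85)&(im[:,:,0]-im[:,:,2]>8)).astype(np.uint8)
    o=np.zeros_like(m);o[b[1]:b[3],b[0]:b[2]]=m[b[1]:b[3],b[0]:b[2]];return cv2.resize(o,None,fx=8,fy=8,interpolation=0)
M={"top":mask("top",(178,268,236,300)),"side":mask("side",(255,346,300,402))}
box=np.array([[x,y,z] for x in(-.055,.055) for y in(-.017,.017) for z in(0,.02)])
def cost(p,ns):
    J=0
    for n in ns:
        u=(proj(K[n],T(p,box,.015))+.5)*8-.5
        o=np.zeros_like(M[n]);cv2.fillConvexPoly(o,cv2.convexHull(np.round(u).astype(np.int32)),1)
        J+=1-(o&M[n]).sum()/(o|M[n]).sum()
    return J
for ns in(["top"],["side"],["top","side"]):
    p0=np.r_[at(K["top"],(205,284),.025)[:2],1.86]
    r=minimize(cost,p0,args=(ns,),method="Nelder-Mead",options=dict(initial_simplex=[p0,p0+[.006,0,0],p0+[0,.006,0],p0+[0,0,.08]],xatol=1e-4))
    print("bar",ns,np.round(r.x,4),round(r.fun,3))
st()
R=R_tool(G[2],30)
a=plan(g(-.13,-.008,.12),R)
b=plan(g(-.09,-.008,.042),R,start=a)
plan(g(0.0,-.008,.042),R,start=b)
E
```

```text
bar ['top'] [0.5041 0.3162 1.8321] 0.09
bar ['side'] [0.5058 0.3157 1.8372] 0.131
bar ['top', 'side'] [0.5048 0.3159 1.8313] 0.229
t 1.9 tcp [ 0.2462 -0.5471  0.2533] rv [-3.072 -0.659  0.   ] j [-1.26  0.36  1.51  0.    1.27 -0.12] F [ 0.1 -0.3 -0.2] gap 0.998 0.0
cmd [2.127, -1.154, 0.659, 0.193, 0.474, -0.335] rows>= 8.0 6.9 tcp [ 0.539 -0.162  0.122]
cmd [-0.238, 0.0, 0.368, 0.0, 0.0, 0.0] rows>= 1.4 0.0 tcp [ 0.554 -0.125  0.044]
cmd [0.225, -0.0, 0.39, 0.0, 0.0, 0.0] rows>= 1.4 0.0 tcp [ 0.587 -0.041  0.044]
```

Call:
{"fn": "arm_command", "kwargs": {"commands": [1, -0.55, 0.1, 0.193, 0.474, -0.335, 1, -0.55, 0.1, 0.193, 0.474, -0.335, 1, -0.55, 0.1, 0.193, 0.474, -0.335, 1, -0.55, 0.1, 0.193, 0.474, -0.335, 1, -0.55, 0.1, 0.193, 0.474, -0.335, 1, -0.55, 0.1, 0.193, 0.474, -0.335, 1, -0.55, 0.1, 0.193, 0.474, -0.335, 1, -0.55, 0.1, 0.193, 0.474, -0.335], "fingers": 1}}

```text
t: 2.9
eef_pos: [0.3832, -0.3655, 0.2308]
tcp_rot: [-1.916, -1.303, -1.107]
force: [0.2, -0.4, -0.4]
finger_gap: 1.0
grasp_force: 0.0
```

```bash
cat > p.py <<'E'
from h import *
st()
R=R_tool(G[2],30)
a=plan(g(-.13,-.008,.12),R)
b=plan(g(-.09,-.008,.042),R,start=a)
E
python3 p.py
```

```text
t 2.9 tcp [ 0.3832 -0.3655  0.2308] rv [-1.916 -1.303 -1.107] j [-1.27  0.7   1.44  0.6   1.88 -0.98] F [ 0.2 -0.4 -0.4] gap 1.0 0.0
cmd [0.141, 0.356, 1.341, 0.0, -0.001, -0.001] rows>= 4.5 0.0 tcp [ 0.539 -0.162  0.122]
cmd [-0.238, 0.0, 0.368, 0.0, 0.0, 0.0] rows>= 1.4 0.0 tcp [ 0.554 -0.125  0.044]
```

Call:
{"fn": "arm_command", "kwargs": {"commands": [0.14, 0.35, 1, 0, 0, 0, 0.14, 0.35, 1, 0, 0, 0, 0.14, 0.35, 1, 0, 0, 0, 0.14, 0.35, 1, 0, 0, 0, 0.14, 0.35, 1, 0, 0, 0]}}

```text
t: 3.52
eef_pos: [0.5173, -0.2143, 0.158]
tcp_rot: [-1.916, -1.31, -1.104]
force: [0.0, -0.8, 0.4]
finger_gap: 1.001
grasp_force: 0.0
```

```bash
python3 p.py;python3 - <<'E'
from h import *
plan(g(-.09,-.008,.042),R_tool(G[2],30))
E
```

```text
t 3.52 tcp [ 0.5173 -0.2143  0.158 ] rv [-1.916 -1.31  -1.104] j [-0.99  0.74  1.62  0.78  1.57 -0.96] F [ 0.  -0.8  0.4] gap 1.001 0.0
cmd [-0.016, 0.008, 0.337, -0.001, 0.001, 0.0] rows>= 1.1 0.0 tcp [ 0.539 -0.162  0.122]
cmd [-0.238, 0.0, 0.368, 0.0, 0.0, 0.0] rows>= 1.4 0.0 tcp [ 0.554 -0.125  0.044]
cmd [-0.253, 0.009, 0.706, -0.001, 0.001, 0.0] rows>= 2.4 0.0 tcp [ 0.554 -0.125  0.044]
```

Call:
{"fn": "arm_command", "kwargs": {"commands": [-0.015, 0.008, 0.3, 0, 0, 0, -0.13, 0.008, 0.52, 0, 0, 0, -0.25, 0.008, 0.7, 0, 0, 0, -0.253, 0.009, 0.706, 0, 0, 0]}}

```text
t: 4.03
eef_pos: [0.5532, -0.1261, 0.0423]
tcp_rot: [-1.916, -1.306, -1.105]
force: [0.1, -0.2, 0.3]
finger_gap: 0.997
grasp_force: 0.0
```

Run:
```python
from h import *
st()
plan(g(0.002,-.008,.042),R_tool(G[2],30))
s=manip.capture("side")["color"][:,:,::-1]; t=manip.capture("top")["color"][:,:,::-1]
f=lambda im,x,y,w,h,k:cv2.resize(im[y:y+h,x:x+w],None,fx=k,fy=k,interpolation=2)
cv2.imwrite("pics/pre.png",np.hstack([f(s,300,175,130,150,3),f(t,290,190,130,150,3)]))
```

```text
t 4.03 tcp [ 0.5532 -0.1261  0.0423] rv [-1.916 -1.306 -1.105] j [-0.86  0.9   1.72  0.9   1.34 -1.09] F [ 0.1 -0.2  0.3] gap 0.997 0.0
cmd [0.239, 0.001, 0.402, -0.0, -0.0, -0.001] rows>= 1.5 0.0 tcp [ 0.588 -0.039  0.044]
```

View pics/pre.png

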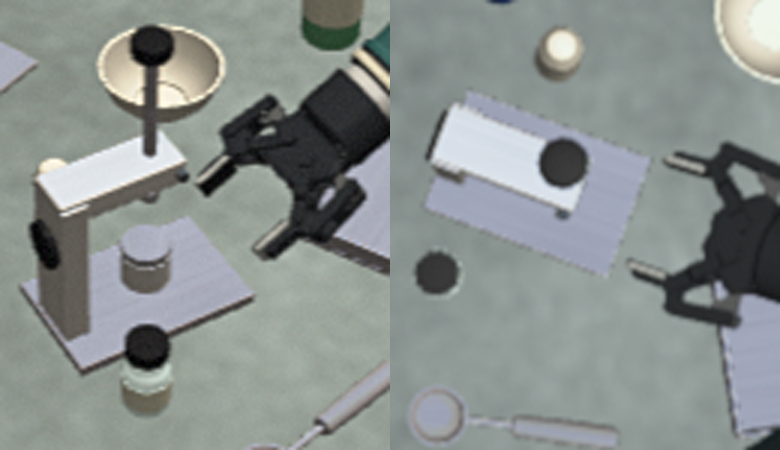

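The open jaws straddle the tin's line: side px of the fingers are ~(372,233) and (390,255), with the tin at (348,262). Advancing and gripping.

Call:
{"fn": "arm_command", "kwargs": {"commands": [0.06, 0, 0.1, 0, 0, 0, 0.12, 0, 0.2, 0, 0, 0, 0.18, 0, 0.3, 0, 0, 0, 0.239, 0.001, 0.402, 0, 0, 0, 0.239, 0.001, 0.402, 0, 0, 0, 0.239, 0.001, 0.402, 0, 0, 0]}}

```text
t: 4.88
eef_pos: [0.5884, -0.0389, 0.0445]
tcp_rot: [-1.916, -1.309, -1.107]
force: [-0.9, -0.1, 0.1]
finger_gap: 1.002
grasp_force: 0.0
```

Call:
{"fn": "arm_command", "kwargs": {"commands": [0, 0, 0, 0, 0, 0, 0, 0, 0, 0, 0, 0, 0, 0, 0, 0, 0, 0, 0, 0, 0, 0, 0, 0, 0, 0, 0, 0, 0, 0, 0, 0, 0, 0, 0, 0], "fingers": 0.3, "newtons": 30}}

```text
t: 5.62
eef_pos: [0.5885, -0.0395, 0.0445]
tcp_rot: [-1.916, -1.308, -1.108]
force: [0.2, -1.8, 0.2]
finger_gap: 0.505
grasp_force: 30.5
```

Run:
```python
from h import *
st()
R=R_tool(G[2],30)
a=plan(g(0.002,-.008,.057),R)
b=plan(g(-.15,-.008,.067),R)
c=cam(manip.capture("side"));print(manip.find_in("tin","side"))
```

```text
t 5.62 tcp [ 0.5885 -0.0395  0.0445] rv [-1.916 -1.308 -1.108] j [-0.71  0.88  1.78  1.03  1.26 -1.1 ] F [ 0.2 -1.8  0.2] gap 0.505 30.5
cmd [0.061, -0.005, -0.035, 0.001, -0.0, 0.0] rows>= 0.2 0.0 tcp [ 0.588 -0.039  0.058]
cmd [-0.276, -0.005, -0.718, 0.001, -0.0, 0.0] rows>= 2.5 0.0 tcp [ 0.532 -0.181  0.068]
[{'bbox': [340.6, 250.3, 353.9, 274.9], 'score': 0.79}, {'bbox': [277.9, 232.9, 294.2, 256.1], 'score': 0.63}]
```

Call:
{"fn": "arm_command", "kwargs": {"commands": [0.03, 0, -0.018, 0, 0, 0, 0.06, 0, -0.035, 0, 0, 0, 0.015, 0, -0.13, 0, 0, 0, -0.04, 0, -0.25, 0, 0, 0, -0.1, 0, -0.37, 0, 0, 0, -0.16, 0, -0.49, 0, 0, 0, -0.22, 0, -0.61, 0, 0, 0, -0.27, 0, -0.718, 0, 0, 0]}}

```text
t: 6.72
eef_pos: [0.5323, -0.1823, 0.0694]
tcp_rot: [-1.917, -1.308, -1.107]
force: [0.1, -0.0, -0.4]
finger_gap: 0.504
grasp_force: 30.6
```

```bash
cat > q.py <<'E'
from h import *
import sys
x,y,z,yaw,a=map(float,sys.argv[1:6]); ah=float(sys.argv[6]) if len(sys.argv)>6 else .003
st(); plan((x,y,z),R_tool(np.radians(yaw),a),ah)
E
python3 q.py .475 -.225 .13 25 30
```

```text
t 6.72 tcp [ 0.5323 -0.1823  0.0694] rv [-1.917 -1.308 -1.107] j [-0.94  0.86  1.66  0.83  1.43 -1.06] F [ 0.1 -0.  -0.4] gap 0.504 30.6
cmd [0.112, -0.197, -0.426, -0.314, 0.0, 0.182] rows>= 1.5 4.1 tcp [ 0.473 -0.226  0.132]
```

Call:
{"fn": "arm_command", "kwargs": {"commands": [0.1, -0.02, -0.12, -0.04, 0, 0.023, 0.11, -0.06, -0.2, -0.09, 0, 0.052, 0.112, -0.1, -0.28, -0.14, 0, 0.081, 0.112, -0.14, -0.34, -0.19, 0, 0.11, 0.112, -0.18, -0.4, -0.24, 0, 0.139, 0.112, -0.197, -0.426, -0.28, 0, 0.162, 0.112, -0.197, -0.426, -0.314, 0, 0.182, 0.112, -0.197, -0.426, -0.314, 0, 0.182]}}

```text
t: 7.72
eef_pos: [0.4728, -0.2236, 0.1317]
tcp_rot: [-2.486, -0.55, -1.435]
force: [0.2, -0.5, -0.6]
finger_gap: 0.504
grasp_force: 30.8
```

```bash
python3 q.py .475 -.225 .036 25 30
```

```text
t 7.72 tcp [ 0.4728 -0.2236  0.1317] rv [-2.486 -0.55  -1.435] j [-1.23  0.65  2.17  1.3   1.11 -1.21] F [ 0.2 -0.5 -0.6] gap 0.504 30.8
cmd [-0.411, 0.012, 0.23, -0.001, -0.0, -0.001] rows>= 1.5 0.0 tcp [ 0.473 -0.226  0.038]
```

Call:
{"fn": "arm_command", "kwargs": {"commands": [-0.1, 0.003, 0.056, 0, 0, 0, -0.2, 0.006, 0.112, 0, 0, 0, -0.28, 0.009, 0.157, 0, 0, 0, -0.34, 0.012, 0.19, 0, 0, 0, -0.38, 0.012, 0.213, 0, 0, 0, -0.41, 0.012, 0.229, 0, 0, 0, -0.411, 0.012, 0.23, 0, 0, 0]}}

```text
t: 8.6
eef_pos: [0.4735, -0.2268, 0.0371]
tcp_rot: [-2.486, -0.552, -1.435]
force: [-0.6, 0.6, -1.2]
finger_gap: 0.506
grasp_force: 30.8
```

Run:
```python
from h import *
st()
plan((.475,-.225,.036),R_tool(np.radians(25),30))
s=manip.capture("side")["color"][:,:,::-1]; t=manip.capture("top")["color"][:,:,::-1]
f=lambda im,x,y,w,h,k:cv2.resize(im[y:y+h,x:x+w],None,fx=k,fy=k,interpolation=2)
cv2.imwrite("pics/tray.png",np.hstack([f(s,370,170,130,150,3),f(t,370,240,130,150,3)]))
```

```text
t 8.6 tcp [ 0.4735 -0.2268  0.0371] rv [-2.486 -0.552 -1.435] j [-1.23  0.88  2.16  1.42  1.06 -1.46] F [-0.6  0.6 -1.2] gap 0.506 30.8
cmd [0.001, -0.005, -0.003, -0.001, -0.0, -0.0] rows>= 0.0 0.0 tcp [ 0.473 -0.226  0.038]
```

View pics/tray.png

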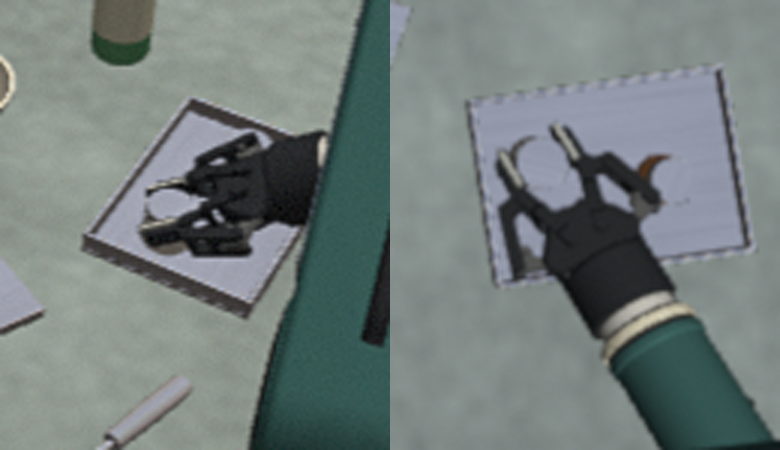

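The tin hangs just above the tray floor at top px ~(553,295). The right knuckle is close to the jar at (593,300), so I'll shift farther from the jar before opening.

```bash
python3 q.py .492 -.222 .044 20 30;python3 q.py .492 -.222 .0352 20 30
```

```text
t 8.7 tcp [ 0.4735 -0.2267  0.0375] rv [-2.486 -0.552 -1.436] j [-1.23  0.88  2.16  1.42  1.06 -1.46] F [-1.2  0.9 -0.2] gap 0.506 30.8
cmd [0.075, 0.017, 0.05, -0.037, -0.0, 0.021] rows>= 0.3 0.5 tcp [ 0.49  -0.223  0.046]
t 8.7 tcp [ 0.4735 -0.2267  0.0375] rv [-2.486 -0.552 -1.436] j [-1.23  0.88  2.16  1.42  1.06 -1.46] F [-1.2  0.9 -0.2] gap 0.506 30.8
cmd [0.037, 0.017, 0.072, -0.037, -0.0, 0.021] rows>= 0.3 0.5 tcp [ 0.49  -0.223  0.037]
```

Call:
{"fn": "arm_command", "kwargs": {"commands": [0.04, 0, -0.02, 0, 0, 0, 0.075, 0.01, 0.025, -0.02, 0, 0.01, 0.075, 0.017, 0.05, -0.037, 0, 0.021, 0.055, 0.017, 0.061, -0.037, 0, 0.021, 0.037, 0.017, 0.072, -0.037, 0, 0.021, 0.037, 0.017, 0.072, -0.037, 0, 0.021]}}

```text
t: 9.45
eef_pos: [0.4896, -0.2234, 0.0365]
tcp_rot: [-2.54, -0.447, -1.468]
force: [0.9, 0.6, 0.9]
finger_gap: 0.503
grasp_force: 30.9
```

Call:
{"fn": "arm_command", "kwargs": {"commands": [0, 0, 0, 0, 0, 0, -0.004, 0, 0.002, 0, 0, 0, -0.004, 0, 0.002, 0, 0, 0]}}

```text
t: 9.82
eef_pos: [0.4897, -0.2233, 0.0364]
tcp_rot: [-2.54, -0.446, -1.47]
force: [-3.5, -1.3, 6.5]
finger_gap: 0.507
grasp_force: 31.4
```

Call:
{"fn": "arm_command", "kwargs": {"commands": [0, 0, 0, 0, 0, 0, 0, 0, 0, 0, 0, 0, 0, 0, 0, 0, 0, 0, 0, 0, 0, 0, 0, 0], "fingers": 0.62}}

```text
t: 10.32
eef_pos: [0.4895, -0.223, 0.0354]
tcp_rot: [-2.541, -0.447, -1.467]
force: [-0.3, 0.6, -0.4]
finger_gap: 0.614
grasp_force: 0.0
```

```bash
python3 q.py .41 -.254 .07 20 30; python3 q.py .38 -.265 .16 20 30
```

```text
t 10.32 tcp [ 0.4895 -0.223   0.0354] rv [-2.541 -0.447 -1.467] j [-1.19  0.9   2.21  1.58  1.05 -1.53] F [-0.3  0.6 -0.4] gap 0.614 0.0
cmd [-0.063, 0.01, -0.471, 0.0, 0.0, -0.0] rows>= 1.5 0.0 tcp [ 0.408 -0.255  0.072]
t 10.32 tcp [ 0.4895 -0.223   0.0354] rv [-2.541 -0.447 -1.467] j [-1.19  0.9   2.21  1.58  1.05 -1.53] F [-0.3  0.6 -0.4] gap 0.614 0.0
cmd [0.246, 0.01, -0.834, 0.0, 0.0, -0.0] rows>= 2.8 0.0 tcp [ 0.378 -0.266  0.162]
```

Call:
{"fn": "arm_command", "kwargs": {"commands": [0.05, 0, -0.03, 0, 0, 0, 0.13, 0, -0.075, 0, 0, 0, 0.25, 0, -0.145, 0, 0, 0, 0.45, 0, -0.26, 0, 0, 0, 0.65, 0, -0.375, 0, 0, 0, 0.8, 0, -0.46, 0, 0, 0, 0.8, 0, -0.46, 0, 0, 0]}}

```text
t: 11.2
eef_pos: [0.4899, -0.223, 0.2229]
tcp_rot: [-2.543, -0.452, -1.471]
force: [-0.1, -0.9, -0.9]
finger_gap: 0.62
grasp_force: 0.0
```

Run:
```python
from h import *
st()
for n in("side","top"):
    k=cam(manip.capture(n))
    for d in manip.find_in("tin",n):
        b=d["bbox"];print(n,np.round(b),round(d["score"],2),at(k,((b[0]+b[2])/2,(b[1]+b[3])/2),.025))
u=np.array([np.cos(1.832),np.sin(1.832)])
B=np.array([.505,.316]);gp=B-.038*u; R=R_tool(1.832,60)
print("grasp",gp)
a=plan((.40,-.1,.25),R)
b=plan((gp[0],gp[1],.14),R,start=a)
c=plan((gp[0],gp[1],.0385),R,start=b)
```

```text
t 11.2 tcp [ 0.4899 -0.223   0.2229] rv [-2.543 -0.452 -1.471] j [-1.19  0.41  2.17  1.3   1.11 -0.95] F [-0.1 -0.9 -0.9] gap 0.62 0.0
side [280. 232. 293. 256.] 0.71 [0.75967681 0.00462401 0.025     ]
side [411. 231. 428. 253.] 0.65 [ 0.48856258 -0.22192527  0.025     ]
top [404. 281. 428. 293.] 0.73 [ 0.48714005 -0.22180418  0.025     ]
top [316. 175. 336. 189.] 0.66 [0.76206494 0.00175646 0.025     ]
grasp [0.51481326 0.27928897]
cmd [0.037, -0.721, -0.266, 0.505, -0.202, -0.506] rows>= 2.5 8.3 tcp [ 0.4   -0.101  0.253]
cmd [1.183, 1.044, 1.318, 0.0, 0.0, 0.0] rows>= 6.6 0.0 tcp [0.515 0.278 0.143]
cmd [-0.254, 0.0, 0.44, 0.0, 0.0, 0.0] rows>= 1.6 0.0 tcp [0.515 0.278 0.041]
```

```bash
python3 q.py .42 -.1 .30 105 60
```

```text
t 11.4 tcp [ 0.4895 -0.2225  0.2194] rv [-2.541 -0.446 -1.466] j [-1.19  0.42  2.18  1.3   1.11 -0.95] F [-0.5 -0.2 -0.3] gap 0.618 0.0
cmd [0.3, -0.688, -0.31, 0.505, -0.202, -0.507] rows>= 2.6 8.3 tcp [ 0.42  -0.101  0.303]
```

Call:
{"fn": "arm_command", "kwargs": {"commands": [0.1, -0.12, -0.1, 0.063, -0.025, -0.063, 0.2, -0.24, -0.2, 0.126, -0.05, -0.126, 0.3, -0.36, -0.31, 0.189, -0.075, -0.189, 0.3, -0.48, -0.31, 0.252, -0.1, -0.252, 0.3, -0.6, -0.31, 0.315, -0.125, -0.315, 0.3, -0.688, -0.31, 0.378, -0.15, -0.378, 0.3, -0.688, -0.31, 0.441, -0.175, -0.441, 0.3, -0.688, -0.31, 0.505, -0.202, -0.507]}}

```text
t: 12.4
eef_pos: [0.4203, -0.1017, 0.3018]
tcp_rot: [-1.684, -2.096, -0.479]
force: [-0.2, 0.3, -0.4]
finger_gap: 0.622
grasp_force: 0.0
```

```bash
python3 q.py .43 .12 .24 105 60; python3 q.py .515 .279 .14 105 60
```

```text
t 12.4 tcp [ 0.4203 -0.1017  0.3018] rv [-1.684 -2.096 -0.479] j [-0.68  0.26  1.65  0.34  1.65 -0.94] F [-0.2  0.3 -0.4] gap 0.622 0.0
cmd [0.76, 0.28, 0.804, 0.017, -0.007, -0.017] rows>= 3.7 0.3 tcp [0.43  0.119 0.243]
t 12.4 tcp [ 0.4203 -0.1017  0.3018] rv [-1.684 -2.096 -0.479] j [-0.68  0.26  1.65  0.34  1.65 -0.94] F [-0.2  0.3 -0.4] gap 0.622 0.0
cmd [1.089, 0.858, 1.592, 0.017, -0.007, -0.017] rows>= 6.8 0.3 tcp [0.515 0.278 0.143]
```

Call:
{"fn": "arm_command", "kwargs": {"commands": [0.76, 0.28, 0.8, 0.017, -0.007, -0.017, 0.76, 0.28, 0.8, 0.017, -0.007, -0.017, 0.76, 0.28, 0.8, 0.017, -0.007, -0.017, 0.8, 0.5, 1, 0.017, -0.007, -0.017, 0.9, 0.7, 1, 0.017, -0.007, -0.017, 0.9, 0.7, 1, 0.017, -0.007, -0.017], "fingers": 0.7}}

```text
t: 13.15
eef_pos: [0.5064, 0.1817, 0.224]
tcp_rot: [-1.639, -2.135, -0.442]
force: [-0.1, -1.2, 0.4]
finger_gap: 0.7
grasp_force: 0.0
```

```bash
python3 q.py .515 .279 .10 105 60; python3 q.py .515 .279 .0385 105 60
```

```text
t 13.15 tcp [0.5064 0.1817 0.224 ] rv [-1.639 -2.135 -0.442] j [-0.1   0.37  1.7   0.51  1.3  -0.56] F [-0.1 -1.2  0.4] gap 0.7 0.0
cmd [0.086, 0.166, 0.752, 0.001, -0.001, -0.0] rows>= 2.5 0.0 tcp [0.515 0.278 0.103]
t 13.15 tcp [0.5064 0.1817 0.224 ] rv [-1.639 -2.135 -0.442] j [-0.1   0.37  1.7   0.51  1.3  -0.56] F [-0.1 -1.2  0.4] gap 0.7 0.0
cmd [-0.068, 0.166, 1.018, 0.001, -0.001, -0.0] rows>= 3.3 0.0 tcp [0.515 0.278 0.041]
```

Call:
{"fn": "arm_command", "kwargs": {"commands": [0.03, 0.06, 0.25, 0, 0, 0, 0.06, 0.12, 0.5, 0, 0, 0, 0.086, 0.166, 0.752, 0, 0, 0, 0.086, 0.166, 0.752, 0, 0, 0]}}

```text
t: 13.65
eef_pos: [0.5111, 0.2751, 0.1006]
tcp_rot: [-1.641, -2.13, -0.434]
force: [0.1, -0.3, 0.0]
finger_gap: 0.701
grasp_force: 0.0
```

Run:
```python
from h import *
st()
plan((.515,.279,.0385),R_tool(np.radians(105),60))
s=manip.capture("side")["color"][:,:,::-1]; t=manip.capture("top")["color"][:,:,::-1]
f=lambda im,x,y,w,h,k:cv2.resize(im[y:y+h,x:x+w],None,fx=k,fy=k,interpolation=2)
cv2.imwrite("pics/barpre.png",np.hstack([f(s,230,320,130,120,3),f(t,160,230,130,120,3)]))
```

```text
t 13.65 tcp [0.5111 0.2751 0.1006] rv [-1.641 -2.13  -0.434] j [ 0.07  0.56  1.77  0.61  1.02 -0.57] F [ 0.1 -0.3  0. ] gap 0.701 0.0
cmd [-0.143, 0.025, 0.26, -0.002, -0.001, -0.002] rows>= 1.0 0.0 tcp [0.515 0.278 0.041]
```

View pics/barpre.png

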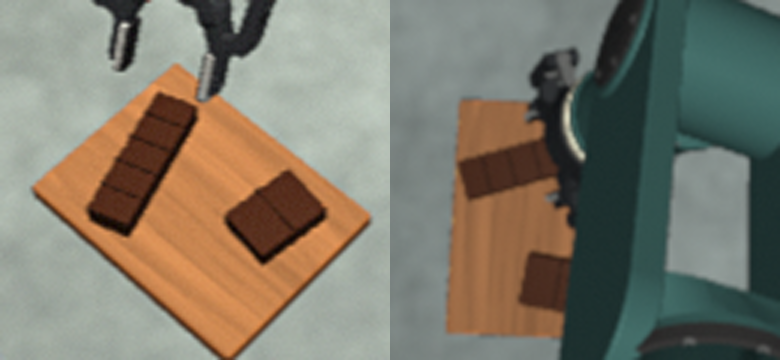

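Side view: the bar's right end at (290,357) lies between the fingertips (270,335) and (299,348). Descending.

Call:
{"fn": "arm_command", "kwargs": {"commands": [-0.03, 0.006, 0.06, 0, 0, 0, -0.06, 0.012, 0.12, 0, 0, 0, -0.09, 0.018, 0.17, 0, 0, 0, -0.12, 0.025, 0.22, 0, 0, 0, -0.139, 0.025, 0.253, 0, 0, 0, -0.139, 0.025, 0.253, 0, 0, 0], "fingers": 0.54}}

```text
t: 14.5
eef_pos: [0.5192, 0.2772, 0.0459]
tcp_rot: [-1.644, -2.134, -0.442]
force: [-1.1, -0.5, 0.0]
finger_gap: 0.544
grasp_force: 0.0
```

Call:
{"fn": "arm_command", "kwargs": {"commands": [0, 0, 0, 0, 0, 0, 0, 0, 0, 0, 0, 0, 0, 0, 0, 0, 0, 0, 0, 0, 0, 0, 0, 0], "fingers": 0.25, "newtons": 30}}

```text
t: 15.0
eef_pos: [0.5198, 0.2772, 0.0468]
tcp_rot: [-1.644, -2.135, -0.444]
force: [0.3, -0.8, 0.7]
finger_gap: 0.388
grasp_force: 29.6
```

Run:
```python
from h import *
st()
plan((.515,.279,.0385),R_tool(np.radians(105),60))
```

```text
t 15.0 tcp [0.5198 0.2772 0.0468] rv [-1.644 -2.135 -0.444] j [ 0.07  0.65  1.78  0.66  0.93 -0.65] F [ 0.3 -0.8  0.7] gap 0.388 29.6
cmd [-0.008, -0.021, 0.028, 0.002, 0.0, -0.001] rows>= 0.1 0.0 tcp [0.515 0.278 0.041]
```

Call:
{"fn": "arm_command", "kwargs": {"commands": [0, 0, 0, 0, 0, 0, 0, 0, 0, 0, 0, 0, -0.006, 0, 0.011, 0, 0, 0, -0.0125, 0, 0.0217, 0, 0, 0, -0.0125, 0, 0.0217, 0, 0, 0], "fingers": 0.48}}

```text
t: 15.62
eef_pos: [0.5195, 0.2772, 0.0413]
tcp_rot: [-1.644, -2.134, -0.443]
force: [-0.5, -0.0, 0.0]
finger_gap: 0.479
grasp_force: 0.0
```

Call:
{"fn": "arm_command", "kwargs": {"commands": [0, 0, 0, 0, 0, 0, 0, 0, 0, 0, 0, 0, 0, 0, 0, 0, 0, 0, 0, 0, 0, 0, 0, 0], "fingers": 0.25, "newtons": 35}}

```text
t: 16.12
eef_pos: [0.5197, 0.2772, 0.0417]
tcp_rot: [-1.644, -2.135, -0.444]
force: [0.4, -1.1, 1.2]
finger_gap: 0.388
grasp_force: 34.5
```

Call:
{"fn": "arm_command", "kwargs": {"commands": [0.02, 0, -0.0346, 0, 0, 0, 0.05, 0, -0.0866, 0, 0, 0, 0.1, 0, -0.173, 0, 0, 0, 0.15, 0, -0.26, 0, 0, 0, 0.19, 0, -0.33, 0, 0, 0, 0.19, 0, -0.33, 0, 0, 0, 0.19, 0, -0.33, 0, 0, 0]}}

```text
t: 17.0
eef_pos: [0.5193, 0.277, 0.1177]
tcp_rot: [-1.644, -2.135, -0.443]
force: [-0.3, 0.3, -1.1]
finger_gap: 0.39
grasp_force: 34.5
```

Run:
```python
from h import *
st()
s=manip.capture("side")["color"][:,:,::-1]; t=manip.capture("top")["color"][:,:,::-1]
f=lambda im,x,y,w,h,k:cv2.resize(im[y:y+h,x:x+w],None,fx=k,fy=k,interpolation=2)
cv2.imwrite("pics/barlift.png",np.hstack([f(s,220,290,130,120,3),f(t,160,230,130,120,3)]))
```

```text
t 17.0 tcp [0.5193 0.277  0.1177] rv [-1.644 -2.135 -0.443] j [ 0.07  0.54  1.74  0.6   1.05 -0.55] F [-0.3  0.3 -1.1] gap 0.39 34.5
```

View pics/barlift.png

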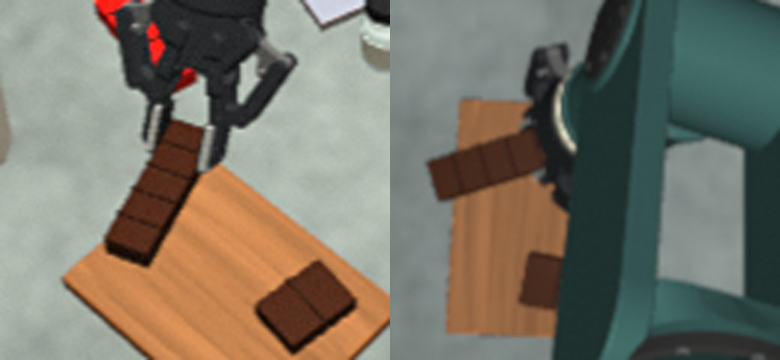

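The bar is held level at its right end, and the slab is untouched. Planning the carry.

```bash
cat > r.py <<'E'
from h import *
import sys
st(); H=G[2]
W={"A":((.42,.12,.24),1.6),"B":((.43,-.13,.22),H),"C":(g(-.17,0,.13),H),"D":(g(-.13,0,.065),H),"E":(g(-.041,0,.06),H),"F":(g(-.041,0,.0395),H)}
s=None
for k in sys.argv[1]:
    print(k,end=" "); s=plan(W[k][0],R_tool(W[k][1],60),0,start=s)
E
python3 r.py AB
python3 - <<'E'
from h import *
s=manip.read_state();Q=Ro.from_rotvec(s["tcp_rot"]).as_matrix();print(np.degrees(np.arctan2(Q[1,2],Q[0,2])),Q[2])
E
```

```text
t 17.1 tcp [0.5189 0.277  0.1171] rv [-1.644 -2.134 -0.442] j [ 0.07  0.54  1.74  0.6   1.05 -0.55] F [-0.  -0.2 -1. ] gap 0.389 34.5
A cmd [-0.24, -0.677, -0.85, -0.054, -0.0, 0.095] rows>= 3.6 1.2 tcp [0.42 0.12 0.24]
B cmd [-1.133, 0.013, -0.539, -0.096, -0.0, 0.166] rows>= 4.0 2.2 tcp [ 0.43 -0.13  0.22]
104.58721645051624 [ 0.49999369  0.00160427 -0.86602756]
```

Call:
{"fn": "arm_command", "kwargs": {"commands": [-0.01, -0.05, -0.08, -0.005, 0, 0.01, -0.04, -0.15, -0.21, -0.014, 0, 0.024, -0.08, -0.27, -0.36, -0.022, 0, 0.038, -0.12, -0.39, -0.51, -0.031, 0, 0.055, -0.17, -0.51, -0.66, -0.04, 0, 0.07, -0.21, -0.61, -0.77, -0.048, 0, 0.085, -0.24, -0.677, -0.85, -0.054, 0, 0.095, -0.24, -0.677, -0.85, -0.054, 0, 0.095]}}

```text
t: 18.1
eef_pos: [0.4197, 0.1191, 0.2414]
tcp_rot: [-1.9, -1.951, -0.511]
force: [-0.4, 0.4, -1.1]
finger_gap: 0.391
grasp_force: 34.8
```

```bash
python3 r.py BC
```

```text
t 18.1 tcp [0.4197 0.1191 0.2414] rv [-1.9   -1.951 -0.511] j [-0.29  0.18  1.94  0.53  1.24 -0.55] F [-0.4  0.4 -1.1] gap 0.391 34.8
B cmd [-1.133, 0.019, -0.531, -0.094, -0.0, 0.165] rows>= 4.0 2.1 tcp [ 0.43 -0.13  0.22]
C cmd [-0.343, 0.528, 0.321, 0.0, 0.0, 0.0] rows>= 2.3 0.0 tcp [ 0.518 -0.194  0.13 ]
```

Call:
{"fn": "arm_command", "kwargs": {"commands": [-0.06, 0, -0.03, -0.006, 0, 0.01, -0.2, 0.003, -0.09, -0.018, 0, 0.03, -0.37, 0.006, -0.17, -0.033, 0, 0.057, -0.54, 0.009, -0.25, -0.048, 0, 0.083, -0.71, 0.012, -0.33, -0.063, 0, 0.11, -0.86, 0.015, -0.4, -0.077, 0, 0.135, -0.95, 0.017, -0.45, -0.094, 0, 0.165, -0.98, 0.019, -0.47, -0.094, 0, 0.165]}}

```text
t: 19.1
eef_pos: [0.4302, -0.0974, 0.2233]
tcp_rot: [-2.294, -1.569, -0.614]
force: [-0.2, 0.8, -1.4]
finger_gap: 0.393
grasp_force: 34.8
```

```bash
python3 r.py C
```

```text
t 19.1 tcp [ 0.4302 -0.0974  0.2233] rv [-2.294 -1.569 -0.614] j [-0.77  0.24  1.91  0.51  1.25 -0.63] F [-0.2  0.8 -1.4] gap 0.393 34.8
C cmd [-0.484, 0.587, 0.258, -0.001, -0.0, 0.0] rows>= 2.6 0.0 tcp [ 0.518 -0.194  0.13 ]
```

Call:
{"fn": "arm_command", "kwargs": {"commands": [-0.04, 0.02, 0.02, 0, 0, 0, -0.12, 0.08, 0.06, 0, 0, 0, -0.22, 0.18, 0.11, 0, 0, 0, -0.32, 0.3, 0.16, 0, 0, 0, -0.41, 0.42, 0.21, 0, 0, 0, -0.46, 0.52, 0.24, 0, 0, 0, -0.484, 0.587, 0.258, 0, 0, 0, -0.484, 0.587, 0.258, 0, 0, 0]}}

```text
t: 20.1
eef_pos: [0.5194, -0.1925, 0.1301]
tcp_rot: [-2.292, -1.572, -0.614]
force: [-0.3, 1.1, -1.2]
finger_gap: 0.39
grasp_force: 34.8
```

```bash
python3 r.py D; python3 r.py E
python3 - <<'E'
from h import *
s=manip.capture("side")["color"][:,:,::-1]; t=manip.capture("top")["color"][:,:,::-1]
f=lambda im,x,y,w,h,k:cv2.resize(im[y:y+h,x:x+w],None,fx=k,fy=k,interpolation=2)
cv2.imwrite("pics/insert.png",np.hstack([f(s,300,175,130,150,3),f(t,290,190,130,150,3)]))
E
```

```text
t 20.1 tcp [ 0.5194 -0.1925  0.1301] rv [-2.292 -1.572 -0.614] j [-0.78  0.53  1.72  0.52  1.17 -0.69] F [-0.3  1.1 -1.2] gap 0.39 34.8
D cmd [0.003, -0.001, 0.378, -0.002, -0.0, 0.002] rows>= 1.2 0.0 tcp [ 0.533 -0.157  0.065]
t 20.1 tcp [ 0.5194 -0.1925  0.1301] rv [-2.292 -1.572 -0.614] j [-0.78  0.53  1.72  0.52  1.17 -0.69] F [-0.3  1.1 -1.2] gap 0.39 34.8
E cmd [0.375, 0.002, 0.622, -0.002, -0.0, 0.002] rows>= 2.3 0.0 tcp [ 0.565 -0.074  0.06 ]
```

View pics/insert.png

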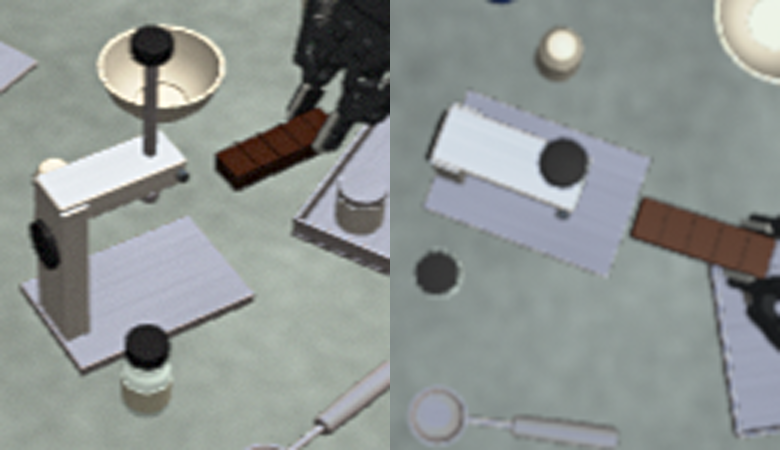

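The bar points at the foot. I'll check its far end (top px 372.5,262.5) against the expected (0.554,-0.103), then insert.

Run:
```python
from h import *
k=cam(manip.capture("top"));print(at(k,(372.5,262.5),.123)); 
for q in((374.3,255.7),(370.7,269.3)): print(at(k,q,.123))
```

```text
[ 0.54766179 -0.10213898  0.123     ]
[ 0.56352613 -0.10678545  0.123     ]
[ 0.53182979 -0.09750198  0.123     ]
```

Call:
{"fn": "arm_command", "kwargs": {"commands": [0, 0, 0.05, 0, 0, 0, 0, 0, 0.16, 0, 0, 0, 0.003, 0, 0.28, 0, 0, 0, 0.02, 0, 0.36, 0, 0, 0, 0.09, 0, 0.42, 0, 0, 0, 0.16, 0, 0.47, 0, 0, 0, 0.2, 0, 0.5, 0, 0, 0, 0.2, 0, 0.5, 0, 0, 0]}}

```text
t: 21.25
eef_pos: [0.5496, -0.1129, 0.0645]
tcp_rot: [-2.292, -1.573, -0.614]
force: [-0.2, 0.1, -0.8]
finger_gap: 0.391
grasp_force: 34.8
```

```bash
python3 r.py E
```

```text
t 21.25 tcp [ 0.5496 -0.1129  0.0645] rv [-2.292 -1.573 -0.614] j [-0.64  0.61  1.8   0.62  0.98 -0.69] F [-0.2  0.1 -0.8] gap 0.391 34.8
E cmd [0.171, 0.003, 0.125, -0.001, -0.0, 0.002] rows>= 0.7 0.0 tcp [ 0.565 -0.074  0.06 ]
```

```bash
cat > barfit.py <<'E'
from h import *
import sys
zb=float(sys.argv[1]);p0=np.array([float(v) for v in sys.argv[2:5]])
box=np.array([[x,y,z] for x in(-.055,.055) for y in(-.017,.017) for z in(0,.02)])
c={n:manip.capture(n) for n in("top","side")};K={n:cam(c[n]) for n in c}
D={}
for n in c:
    im=c[n]["color"].astype(int);dark=(im.max(2)<110)&(im[:,:,0]-im[:,:,2]>14)
    ign=(im.max(2)<110)&~dark   # gripper, shadows: unknown
    bed=~dark&~ign
    D[n]=[cv2.resize(a.astype(np.uint8),None,fx=8,fy=8,interpolation=0) for a in(dark,bed)]
def cost(p,ns):
    J=0
    for n in ns:
        u=(proj(K[n],T(p,box,zb))+.5)*8-.5;o=np.zeros_like(D[n][0]);cv2.fillConvexPoly(o,cv2.convexHull(np.round(u).astype(np.int32)),1)
        roi=np.zeros_like(o);q=(proj(K[n],T(p0,box*[1.3,1.8,1],zb))+.5)*8-.5;cv2.fillConvexPoly(roi,cv2.convexHull(np.round(q).astype(np.int32)),1)
        w=1.0
        J+=((o&D[n][1]).sum()*w+((1-o)&D[n][0]&roi).sum())/o.sum()
    return J
for ns in(["top"],["side"],["top","side"]):
    r=minimize(cost,p0,args=(ns,),method="Nelder-Mead",options=dict(initial_simplex=[p0,p0+[.008,0,0],p0+[0,.008,0],p0+[0,0,.1]],xatol=1e-4))
    d=r.x[:2]-G[:2];cs,sn=np.cos(G[2]),np.sin(G[2])
    print(ns,np.round(r.x,4),round(r.fun,3),"gauge xy mm",np.round([1e3*(cs*d[0]+sn*d[1]),1e3*(-sn*d[0]+cs*d[1])],1),"dyaw deg",round(np.degrees(r.x[2]-G[2]),2))
for n in c:
    b=K[n];q=proj(K[n],T(p0,box,zb)).mean(0).astype(int);cv2.imwrite(f"pics/bf_{n}.png",c[n]["color"][q[1]-40:q[1]+40,q[0]-50:q[0]+50,::-1])
E
python3 barfit.py .0378 .5646 -.0747 1.198
```

```text
['top'] [ 0.5624 -0.0751  1.2202] 0.258 gauge xy mm [-43.3   2.3] dyaw deg 1.28
['side'] [ 0.5646 -0.0772  1.2816] 0.073 gauge xy mm [-44.4  -0.5] dyaw deg 4.8
['top', 'side'] [ 0.5634 -0.0753  1.2416] 0.35 gauge xy mm [-43.1   1.3] dyaw deg 2.5
```

```bash
cat > e.py <<'E'
from h import *
st();a=plan(g(-.0395,.0018,.058),R_tool(G[2]-np.radians(4),60),0);plan(g(-.0395,.0018,.0395),R_tool(G[2]-np.radians(4),60),0)
E
python3 e.py
```

```text
t 21.35 tcp [ 0.5496 -0.1141  0.0644] rv [-2.294 -1.572 -0.614] j [-0.64  0.61  1.8   0.62  0.98 -0.69] F [ 0.3 -0.1 -1.1] gap 0.394 34.8
cmd [0.178, -0.008, 0.14, -0.018, 0.0, 0.031] rows>= 0.7 0.4 tcp [ 0.564 -0.072  0.058]
cmd [0.132, -0.008, 0.22, -0.018, 0.0, 0.031] rows>= 0.8 0.4 tcp [ 0.564 -0.072  0.04 ]
```

Call:
{"fn": "arm_command", "kwargs": {"commands": [0.03, 0, 0.02, -0.003, 0, 0.005, 0.07, -0.002, 0.055, -0.008, 0, 0.012, 0.11, -0.004, 0.085, -0.012, 0, 0.02, 0.15, -0.006, 0.115, -0.016, 0, 0.027, 0.178, -0.008, 0.14, -0.018, 0, 0.031, 0.178, -0.008, 0.14, -0.018, 0, 0.031]}}

```text
t: 22.1
eef_pos: [0.5639, -0.0706, 0.0576]
tcp_rot: [-2.36, -1.491, -0.632]
force: [-0.4, 0.8, -1.6]
finger_gap: 0.391
grasp_force: 34.8
```

```bash
python3 barfit.py .0313 .5803 -.0356 1.198|grep "side'.*[0-9]"; python3 e.py; python3 -c "
import cv2;cv2.imwrite('pics/bfz.png',cv2.resize(cv2.imread('pics/bf_side.png'),None,fx=6,fy=6,interpolation=2))"
```

```text
['side'] [ 0.5826 -0.0327  1.1869] 0.081 gauge xy mm [ 3.5 -1.1] dyaw deg -0.63
['top', 'side'] [ 0.58   -0.0355  1.1766] 0.704 gauge xy mm [-0.   0.4] dyaw deg -1.22
t 22.2 tcp [ 0.5642 -0.0715  0.0577] rv [-2.361 -1.491 -0.632] j [-0.57  0.61  1.85  0.69  0.89 -0.63] F [-0.5 -0.1 -0.9] gap 0.389 34.8
cmd [-0.0, 0.001, -0.002, 0.0, -0.0, -0.001] rows>= 0.0 0.0 tcp [ 0.564 -0.072  0.058]
cmd [-0.046, 0.001, 0.078, 0.0, -0.0, -0.001] rows>= 0.3 0.0 tcp [ 0.564 -0.072  0.04 ]
```

View pics/bfz.png

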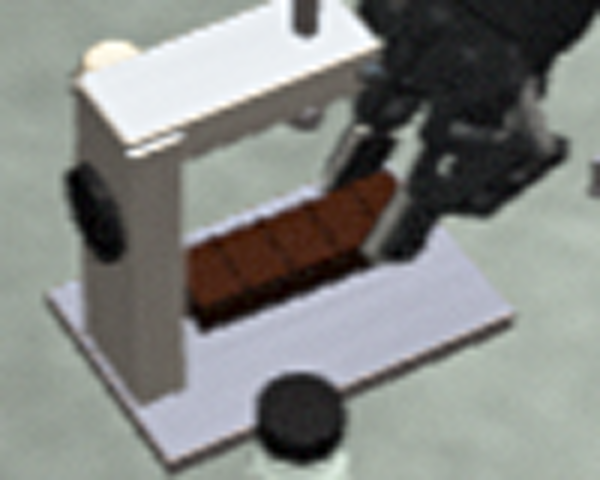

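The bar is parallel to the bed and under the foot, its right edge visible at (~350,255). Lowering.

Call:
{"fn": "arm_command", "kwargs": {"commands": [-0.008, 0, 0.014, 0, 0, 0, -0.018, 0, 0.031, 0, 0, 0, -0.028, 0, 0.048, 0, 0, 0, -0.036, 0, 0.063, 0, 0, 0, -0.042, 0, 0.073, 0, 0, 0, -0.045, 0, 0.078, 0, 0, 0, -0.045, 0, 0.078, 0, 0, 0]}}

```text
t: 23.08
eef_pos: [0.564, -0.0714, 0.0396]
tcp_rot: [-2.361, -1.491, -0.632]
force: [-0.6, -1.1, -1.5]
finger_gap: 0.391
grasp_force: 34.8
```

Call:
{"fn": "arm_command", "kwargs": {"commands": [-0.001, 0, 0.002, 0, 0, 0, -0.002, 0, 0.003, 0, 0, 0, -0.002, 0, 0.003, 0, 0, 0]}}

```text
t: 23.45
eef_pos: [0.564, -0.0715, 0.039]
tcp_rot: [-2.361, -1.491, -0.633]
force: [0.7, 0.1, -1.1]
finger_gap: 0.389
grasp_force: 34.8
```

Call:
{"fn": "arm_command", "kwargs": {"commands": [-0.001, 0, 0.002, 0, 0, 0, -0.002, 0, 0.004, 0, 0, 0, -0.002, 0, 0.004, 0, 0, 0]}}

```text
t: 23.82
eef_pos: [0.5641, -0.0715, 0.0386]
tcp_rot: [-2.361, -1.491, -0.633]
force: [-3.0, -1.3, 5.3]
finger_gap: 0.389
grasp_force: 35.4
```

Call:
{"fn": "arm_command", "kwargs": {"commands": [0, 0, 0, 0, 0, 0, 0, 0, 0, 0, 0, 0, 0, 0, 0, 0, 0, 0, 0, 0, 0, 0, 0, 0], "fingers": 0.55}}

```text
t: 24.32
eef_pos: [0.564, -0.0714, 0.038]
tcp_rot: [-2.361, -1.491, -0.632]
force: [-0.8, -0.6, 0.1]
finger_gap: 0.548
grasp_force: 0.0
```

Call:
{"fn": "arm_command", "kwargs": {"commands": [0, 0, -0.04, 0, 0, 0, -0.04, 0, -0.1, 0, 0, 0, -0.08, 0, -0.22, 0, 0, 0, -0.08, 0, -0.38, 0, 0, 0, -0.08, 0, -0.56, 0, 0, 0, -0.08, 0, -0.75, 0, 0, 0, -0.08, 0, -0.85, 0, 0, 0, -0.08, 0, -0.85, 0, 0, 0]}}

```text
t: 25.32
eef_pos: [0.522, -0.1628, 0.1788]
tcp_rot: [-2.365, -1.492, -0.635]
force: [0.1, -0.4, -0.1]
finger_gap: 0.549
grasp_force: 0.0
```

```bash
python3 barfit.py .012 .5803 -.0356 1.198
python3 - <<'E'
from h import *
k=cam(manip.capture("top"))
for nm in("knob_top",):
    for d in manip.find_in(nm,"top")[:2]:
        b=d["bbox"];print(b,round(d["score"],2),at(k,((b[0]+b[2])/2,(b[1]+b[3])/2),.283))
st()
a=plan(g(-.12,0,.40),R_tool(G[2],75),.022)
b=plan(g(0,0,.325),R_tool(G[2],90),.022,start=a)
E
```

```text
['top'] [ 0.5792 -0.0346  1.164 ] 0.622 gauge xy mm [0.5 1.4] dyaw deg -1.94
['side'] [ 0.5833 -0.0319  1.1692] 0.075 gauge xy mm [ 4.5 -1.4] dyaw deg -1.65
['top', 'side'] [ 0.5811 -0.0322  1.1648] 0.716 gauge xy mm [3.5 0.5] dyaw deg -1.9
[339.4, 233.3, 355.3, 253.2] 0.74 [ 0.58157957 -0.03616419  0.283     ]
t 25.52 tcp [ 0.521  -0.1601  0.1765] rv [-2.36  -1.49  -0.631] j [-0.75  0.43  1.76  0.54  1.19 -0.57] F [ 0.5 -0.4  0.2] gap 0.55 0.0
cmd [0.667, 0.042, -1.028, 0.012, -0.125, -0.032] rows>= 3.9 1.5 tcp [ 0.535 -0.153  0.421]
cmd [0.511, -0.0, 0.521, 0.0, -0.125, -0.0] rows>= 2.3 1.4 tcp [ 0.58  -0.036  0.347]
```

Run:
```python
from h import *
cs,sn=np.cos(G[2]),np.sin(G[2])
for n in("side","top"):
    c=manip.capture(n);k=cam(c);im=cv2.resize(c["color"],None,fx=4,fy=4,interpolation=cv2.INTER_CUBIC).astype(int)
    q=proj(k,g(-.045,0,.032))[0]
    for gy in(-.01,-.005,0,.005,.01):
        xs=np.arange(-.075,-.03,.001);P=[proj(k,g(x,gy,.032))[0] for x in xs]
        v=[im[int((p[1]+.5)*4),int((p[0]+.5)*4)].sum() for p in P]
        i=np.argmin(np.diff(v));print(n,gy,"front edge gx",round(xs[i]*1e3,1),v[::6])
```

```text
side -0.01 front edge gx -50.0 [np.int64(486), np.int64(490), np.int64(539), np.int64(587), np.int64(364), np.int64(109), np.int64(107), np.int64(94)]
side -0.005 front edge gx -51.0 [np.int64(492), np.int64(506), np.int64(538), np.int64(587), np.int64(368), np.int64(120), np.int64(126), np.int64(135)]
side 0 front edge gx -52.0 [np.int64(501), np.int64(507), np.int64(532), np.int64(576), np.int64(307), np.int64(121), np.int64(117), np.int64(115)]
side 0.005 front edge gx -51.0 [np.int64(502), np.int64(504), np.int64(523), np.int64(587), np.int64(434), np.int64(113), np.int64(121), np.int64(126)]
side 0.01 front edge gx -51.0 [np.int64(507), np.int64(511), np.int64(530), np.int64(574), np.int64(470), np.int64(99), np.int64(128), np.int64(133)]
top -0.01 front edge gx -52.0 [np.int64(455), np.int64(502), np.int64(497), np.int64(504), np.int64(254), np.int64(222), np.int64(208), np.int64(185)]
top -0.005 front edge gx -53.0 [np.int64(462), np.int64(504), np.int64(498), np.int64(507), np.int64(236), np.int64(211), np.int64(211), np.int64(191)]
top 0 front edge gx -54.0 [np.int64(424), np.int64(501), np.int64(499), np.int64(511), np.int64(260), np.int64(215), np.int64(212), np.int64(186)]
top 0.005 front edge gx -52.0 [np.int64(449), np.int64(499), np.int64(501), np.int64(509), np.int64(258), np.int64(216), np.int64(214), np.int64(206)]
top 0.01 front edge gx -53.0 [np.int64(467), np.int64(507), np.int64(500), np.int64(506), np.int64(268), np.int64(217), np.int64(215), np.int64(201)]
```

The bar is centred within about 3 mm. Now I go to the knob with the fingers shut.

Call:
{"fn": "arm_command", "kwargs": {"commands": [0.2, 0.01, -0.3, 0.003, -0.03, -0.008, 0.4, 0.03, -0.6, 0.006, -0.06, -0.016, 0.6, 0.042, -0.9, 0.009, -0.09, -0.024, 0.667, 0.042, -1, 0.012, -0.125, -0.032, 0.667, 0.042, -1, 0.012, -0.125, -0.032, 0.667, 0.042, -1, 0.012, -0.125, -0.032], "fingers": 0}}

```text
t: 26.38
eef_pos: [0.5357, -0.1499, 0.416]
tcp_rot: [-2.457, -1.679, -0.324]
force: [-0.2, -0.4, -0.4]
finger_gap: -0.001
grasp_force: 0.0
```

```bash
cat > k.py <<'E'
from h import *
import sys
st();plan(g(.0005,0,float(sys.argv[1])),R_tool(G[2],90),.022)
E
python3 k.py .32
```

```text
t 26.38 tcp [ 0.5357 -0.1499  0.416 ] rv [-2.457 -1.679 -0.324] j [-0.56  0.19  1.38  0.26  1.62 -0.18] F [-0.2 -0.4 -0.4] gap -0.001 0.0
cmd [0.499, 0.0, 0.517, -0.0, -0.125, 0.0] rows>= 2.3 1.4 tcp [ 0.58  -0.035  0.342]
```

Call:
{"fn": "arm_command", "kwargs": {"commands": [0.12, 0, 0.08, 0, -0.03, 0, 0.26, 0, 0.2, 0, -0.06, 0, 0.4, 0, 0.35, 0, -0.095, 0, 0.499, 0, 0.5, 0, -0.125, 0, 0.499, 0, 0.517, 0, -0.125, 0, 0.499, 0, 0.517, 0, -0.125, 0]}}

```text
t: 27.12
eef_pos: [0.58, -0.0362, 0.3411]
tcp_rot: [-2.593, -1.77, 0.003]
force: [-0.4, -0.1, -0.2]
finger_gap: 0.002
grasp_force: 0.0
```

```bash
python3 k.py .29; python3 k.py .203
```

```text
t 27.12 tcp [ 0.58   -0.0362  0.3411] rv [-2.593 -1.77   0.003] j [-0.18  0.27  1.43  0.    1.45  0.19] F [-0.4 -0.1 -0.2] gap 0.002 0.0
cmd [0.006, 0.001, 0.146, -0.001, 0.0, 0.0] rows>= 0.5 0.0 tcp [ 0.58  -0.035  0.312]
t 27.12 tcp [ 0.58   -0.0362  0.3411] rv [-2.593 -1.77   0.003] j [-0.18  0.27  1.43  0.    1.45  0.19] F [-0.4 -0.1 -0.2] gap 0.002 0.0
cmd [0.006, 0.002, 0.581, -0.001, 0.0, 0.0] rows>= 1.9 0.0 tcp [ 0.58  -0.035  0.225]
```

Call:
{"fn": "arm_command", "kwargs": {"commands": [0.002, 0, 0.06, 0, 0, 0, 0.005, 0, 0.12, 0, 0, 0, 0.006, 0.001, 0.146, 0, 0, 0, 0.006, 0.001, 0.16, 0, 0, 0, 0.006, 0.001, 0.18, 0, 0, 0, 0.006, 0.001, 0.21, 0, 0, 0, 0.006, 0.001, 0.24, 0, 0, 0, 0.006, 0.001, 0.24, 0, 0, 0]}}

```text
t: 28.12
eef_pos: [0.5817, -0.0349, 0.2948]
tcp_rot: [2.594, 1.771, 0.001]
force: [-0.3, -0.2, 1.7]
finger_gap: 0.002
grasp_force: 0.9
```

```bash
python3 k.py .205; python3 k.py .200
```

```text
t 28.12 tcp [ 0.5817 -0.0349  0.2948] rv [2.594e+00 1.771e+00 1.000e-03] j [-0.18  0.3   1.49 -0.    1.35  0.19] F [-0.3 -0.2  1.7] gap 0.002 0.9
cmd [-0.004, -0.006, 0.339, 0.001, -0.0, 0.0] rows>= 1.1 0.0 tcp [ 0.58  -0.035  0.227]
t 28.12 tcp [ 0.5817 -0.0349  0.2948] rv [2.594e+00 1.771e+00 1.000e-03] j [-0.18  0.3   1.49 -0.    1.35  0.19] F [-0.3 -0.2  1.7] gap 0.002 0.9
cmd [-0.004, -0.006, 0.364, 0.001, -0.0, 0.0] rows>= 1.2 0.0 tcp [ 0.58  -0.035  0.222]
```

Call:
{"fn": "arm_command", "kwargs": {"commands": [0, 0, 0.03, 0, 0, 0, 0, 0, 0.08, 0, 0, 0, 0, 0, 0.13, 0, 0, 0, 0, 0, 0.18, 0, 0, 0, 0, 0, 0.23, 0, 0, 0, 0, 0, 0.28, 0, 0, 0, 0, 0, 0.32, 0, 0, 0, 0, 0, 0.325, 0, 0, 0]}}

```text
t: 29.12
eef_pos: [0.5819, -0.0349, 0.2297]
tcp_rot: [2.594, 1.771, 0.001]
force: [1.0, -0.4, 4.5]
finger_gap: 0.004
grasp_force: 2.2
```

Call:
{"fn": "arm_command", "kwargs": {"commands": [0, 0, 0.005, 0, 0, 0, 0, 0, 0.01, 0, 0, 0, 0, 0, 0.015, 0, 0, 0, 0, 0, 0.02, 0, 0, 0]}}

```text
t: 29.62
eef_pos: [0.5819, -0.0348, 0.2263]
tcp_rot: [2.594, 1.77, 0.002]
force: [1.0, -0.4, 4.6]
finger_gap: 0.0
grasp_force: 2.3
```

Call:
{"fn": "arm_command", "kwargs": {"commands": [0, 0, 0.004, 0, 0, 0, 0, 0, 0.008, 0, 0, 0, 0, 0, 0.012, 0, 0, 0, 0, 0, 0.012, 0, 0, 0]}}

```text
t: 30.12
eef_pos: [0.5819, -0.0348, 0.2237]
tcp_rot: [2.594, 1.77, 0.002]
force: [0.8, 0.9, 4.1]
finger_gap: -0.006
grasp_force: 2.3
```

Call:
{"fn": "arm_command", "kwargs": {"commands": [0, 0, 0.003, 0, 0, 0, 0, 0, 0.005, 0, 0, 0, 0, 0, 0.005, 0, 0, 0]}}

```text
t: 30.5
eef_pos: [0.5819, -0.0348, 0.2227]
tcp_rot: [2.594, 1.77, 0.002]
force: [0.8, 1.4, 4.7]
finger_gap: 0.005
grasp_force: 2.3
```

Call:
{"fn": "arm_command", "kwargs": {"commands": [0, 0, 0.003, 0, 0, 0, 0, 0, 0.005, 0, 0, 0, 0, 0, 0.005, 0, 0, 0]}}

```text
t: 30.88
eef_pos: [0.5819, -0.0349, 0.2221]
tcp_rot: [2.594, 1.77, 0.002]
force: [-0.9, -0.4, 6.8]
finger_gap: -0.001
grasp_force: 3.4
```

Call:
{"fn": "arm_command", "kwargs": {"commands": [0, 0, 0.002, 0, 0, 0, 0, 0, 0.003, 0, 0, 0, 0, 0, 0.003, 0, 0, 0]}}

```text
t: 31.25
eef_pos: [0.5819, -0.0348, 0.222]
tcp_rot: [2.593, 1.77, 0.002]
force: [-1.6, 0.1, 10.3]
finger_gap: 0.002
grasp_force: 5.3
```

The foot is on the bar: the force rose from 4.6 to 10 N at the expected height. Holding, then releasing.

Call:
{"fn": "arm_command", "kwargs": {"commands": [0, 0, 0, 0, 0, 0, 0, 0, 0, 0, 0, 0, 0, 0, 0, 0, 0, 0, 0, 0, 0, 0, 0, 0, 0, 0, 0, 0, 0, 0, 0, 0, 0, 0, 0, 0, 0, 0, 0, 0, 0, 0, 0, 0, 0, 0, 0, 0]}}

```text
t: 32.25
eef_pos: [0.5819, -0.0349, 0.222]
tcp_rot: [2.593, 1.77, 0.002]
force: [-0.8, -0.4, 11.0]
finger_gap: 0.001
grasp_force: 5.3
```

Call:
{"fn": "arm_command", "kwargs": {"commands": [0, 0, 0, 0, 0, 0, 0, 0, 0, 0, 0, 0, 0, 0, -0.03, 0, 0, 0, 0, 0, -0.1, 0, 0, 0, 0, 0, -0.18, 0, 0, 0, 0, 0, -0.26, 0, 0, 0, 0, 0, -0.34, 0, 0, 0, 0, 0, -0.42, 0, 0, 0]}}

```text
t: 33.25
eef_pos: [0.5815, -0.0348, 0.3062]
tcp_rot: [2.594, 1.771, 0.001]
force: [1.0, 0.6, 0.6]
finger_gap: 0.003
grasp_force: 0.4
```

Call:
{"fn": "arm_command", "kwargs": {"commands": [0, 0, -0.08, 0, 0, 0, 0, 0, -0.2, 0, 0, 0, 0, 0, -0.35, 0, 0, 0, -0.2, 0, -0.45, 0, 0, 0, -0.5, 0, -0.45, 0, 0, 0, -0.8, 0, -0.45, 0, 0, 0, -1, 0, -0.45, 0, 0, 0, -1, 0, -0.45, 0, 0, 0]}}

```text
t: 34.25
eef_pos: [0.5073, -0.2234, 0.3952]
tcp_rot: [2.598, 1.765, -0.0]
force: [0.7, 1.2, 1.1]
finger_gap: 0.002
grasp_force: 0.0
```

```bash
python3 barfit.py .012 .5803 -.0356 1.198|grep side
python3 - <<'E'
from h import *
st()
s=manip.capture("side")["color"][:,:,::-1]; t=manip.capture("top")["color"][:,:,::-1]
print([ (d["bbox"],d["score"]) for d in manip.find_in("tin","side")][:3])
f=lambda im,x,y,w,h,k:cv2.resize(im[y:y+h,x:x+w],None,fx=k,fy=k,interpolation=2)
cv2.imwrite("pics/final.png",np.hstack([f(s,230,170,260,270,1.6),f(t,170,160,330,215,1.15)[:0]]) if 0 else f(s,230,165,270,280,2.1))
E
```

```text
['side'] [ 0.5834 -0.0323  1.161 ] 0.065 gauge xy mm [ 4.2 -1.7] dyaw deg -2.11
['top', 'side'] [ 0.5814 -0.0322  1.1686] 0.704 gauge xy mm [3.5 0.2] dyaw deg -1.68
t 34.35 tcp [ 0.5084 -0.2209  0.3951] rv [2.596e+00 1.770e+00 2.000e-03] j [-0.54  0.19  1.39  0.    1.55 -0.16] F [0.2 0.4 0.2] gap -0.001 0.0
[([275.9, 231.2, 291.0, 257.3], 0.89), ([411.1, 231.0, 429.3, 253.4], 0.72), ([241.5, 344.9, 354.7, 442.3], 0.16)]
```

View pics/final.png

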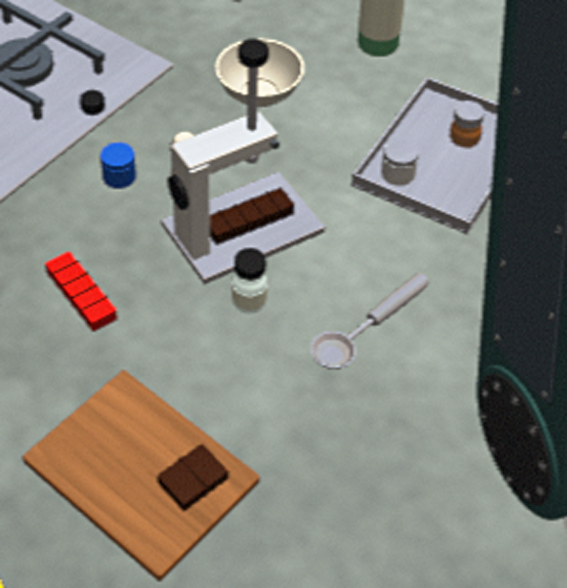

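The bar lies flat under the raised foot (~350,268), the tin stands upright in the tray (~420,242), and nothing else has moved. Handing in.

```bash
python3 -c "
from cell import manip; print(manip.hand_in())"
```

```text
the job is handed in; nothing more can be done
None
```

I handed the job in at about 34 s: the tin stands upright in the tray and the bar lies within about 5 mm and 2° of centre under the foot, which I pressed onto it at about 10 N for over a second and let rise again; nothing else looked disturbed in the last picture.

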